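# Feed one square steel plate and nudge it against the channel stop

### The job

Press the plunger of the feeder that holds the square plates all the way down once and let it come back up, so that a single plate slides out onto the deck. Then nudge that plate sideways along the deck until its edge lies flat against the bent U-channel, about centred on it, and leave it there. Do not pick anything up, and leave the round-disc feeder, the other plates and everything else round about as they are.

Things in the scene. Friction and masses are not known exactly. Their poses are not given: they have to be found in the camera images.
- plate_feeder: Fixed shuttle feeder with three square plates. Origin on the table under the middle of its open-topped magazine (51 x 51 mm, 37 mm high); z up, +x the way it ejects, roughly away from the robot. At x = -58 mm a 50 x 56 mm housing, 65 mm high, carries the plunger. In front a level deck, top 4 mm above the table, from x = 26 to 105 mm, y = -115 to 115 mm.
- lane (a point): Point on top of the plate feeder's deck, 54 mm in front of the magazine's middle: a full press slides the lowest plate out through the gate to about here. A part press leaves it stuck in the gate. As the plunger comes back up the stack drops one place. Axes as the feeder's.
- plate_feeder_plunger (a joint): Plunger of the plate feeder, travel in m: 0 = up, 0.040 = fully down. A spring returns it; pressing takes about 4 N at first and up to 12 N near the bottom, where it meets a hard stop.
- plate_feeder_top (a point): Centre of the top face of the plate feeder's plunger knob (black, 36 mm across); 120 mm above the table when up, 80 mm when fully down. Moves with the plunger.
- plate0: Lowest square steel plate in the plate feeder, the one that is ejected: 40 x 40 x 8 mm, about 0.1 kg. Origin at the centre of its underside (on the deck, 4 mm above the table); x and y along its edges, z up.
- plate1: Second square plate of the stack, same size, origin at the centre of its underside; stays in the magazine.
- plate2: Top square plate of the stack, same size; stays in the magazine.
- channel: Bent steel channel (a U, legs up) fixed on the plate feeder's deck to one side of the lane; which side differs. 60 mm long in its x, 36 mm wide in its y, 34 mm tall; origin at the centre of its underside, axes parallel to the feeder's. Its upright outer faces lie 18 mm from the origin along +y and -y; the one towards the lane is 75 mm from the lane's middle. Does not give way.
- post: Round steel post, 36 mm across, 34 mm tall, fixed on the deck's other side, opposite the channel. Origin at the centre of its underside. Not used.
- disc_feeder: Second feeder of the very same build, holding three round discs instead of square plates. Same frame and sizes. Not to be used.
- disc_feeder_plunger (a joint): Plunger of the disc feeder, 0 = up, 0.040 m = fully down. Leave it alone.
- disc0: Round steel disc, 40 mm across, 8 mm thick, place 1 from the bottom in the disc feeder
- disc1: Round steel disc, 40 mm across, 8 mm thick, place 2 from the bottom in the disc feeder
- disc2: Round steel disc, 40 mm across, 8 mm thick, place 3 from the bottom in the disc feeder
- loose_disc: a single round steel disc, 40 mm across, 8 mm thick, lying on the disc feeder's deck; bystander
- screwdriver: screwdriver lying between the feeders, about 160 mm long; bystander
- wrench: wrench lying beyond the feeders, about 170 mm long; bystander
- hammer: hammer lying to the right, about 260 mm long; bystander
- chalk: stick of marking chalk, 12 mm thick, 70 mm long, lying beyond the feeders; bystander
- spray_can: upright can, 52 mm across, 130 mm tall, to the left; bystander
Things that resemble listed ones, but are neither listed nor needed, are in the scene too. What is shaped like the plate2 but green or turquoise is not meant. What is shaped like the channel but green or turquoise is not meant.

How it is judged:
By the outcome, as a careful person would: the job done as asked, in the order asked, and still so for the second after the job is handed in, with the robot touching nothing.
It also fails if it takes over 42 s, if anything falls off the work surface, if the arm or the gripper's body presses on something with over 40 N, if the wrist force passes 120 N, or if a joint passes its speed limit or range.

### The arm

A 7-joint arm with a two-finger parallel gripper is mounted at the origin on the work surface. World frame = base frame: x ahead of the robot, y to its left, z up, the work surface at z = 0. Lengths are in m, angles in rad, forces in N, time in s.
With the tool pointing down it reaches from about 0.425 to 1.025 m from the base axis. Payload 9.4 kg.
Tool frame: the origin (TCP) lies at the very end of the fingers, on their centre line; the grasp point (between the pads) lies arm.grip_depth behind it (arm.grip_depth is the distance from the TCP to the grasp point, in m); z points along the fingers, y is the line along which they close (so a half turn about z gives the same grasp; the last joint's range is limited). The gripper opens to 85 mm and grips with 20 to 120 N. Pads are 22 mm wide; open, the fingers measure 114 mm over their backs; the gripper's body (76 mm by 85 mm) begins 54 mm behind the grasp point. The pads swing forward as they close: fully open they stand 13 mm farther back than shut.
Start: joints at [1.166, 0.599, -0.003, 1.599, 0.002, 0.943, -0.08], TCP at [0.233, -0.686, 0.231] pointing down, gripper open.
Joint ranges: [-2.57, 2.57], [-0.35, 1.97], [-1.29, 1.29], [0.11, 2.56], [-1.05, 4.19], [0.11, 1.86], [-2.63, 2.63]. Speed limits (rad/s): [2.22, 2.22, 3.01, 3.01, 3.14, 3.14, 3.14].

### API

Orientations are given as a rotation vector (axis times angle).
In Python, from station import arm gives the robot as it stands.
- The arm moves only by the tool send_rows, never from a script. Its argument "rows" is one flat list of numbers, 7 for each row, row after row: the opening, from 0 (shut) to 1 (fully open), then the shift along the world's x, y, z in mm, then the turn, a rotation vector about the world's x, y, z in degrees. A call has 1 to 8 rows; each row shifts and turns the commanded pose from where the row before left it; what a row does not reach is not made up. A row lasts 1/8 s, in which the tool goes at most 62.5 mm and 10.7 degrees, less where a joint would pass 70% of its speed; a pose out of reach is approached as far as the arm can. A call is refused whole if a number of a shift passes 62.5 or a number of a turn 10.7, either way. A call with a gripper value outside its range is refused whole. The fingers move at their own pace and stop on an object; "squeeze" is the grip in N (left out, the last holds). Time passes only in rows, so rows that do not move let the fingers close. It gives the time, the measured TCP pose, the force, the opening and the grip force at its end, in the units of the state.
- arm.observe(): the state, without advancing time (a new reading comes with each control period).
- arm.capture(name): name is "side" or "top" or "wrist"; returns the picture (480x640x3 uint8, red, green, blue); there is no depth.
- arm.calibration(name): a dict with "fx", "fy", "cx", "cy" (pixels), "view" (4x4, takes a point from world to camera coordinates); the wrist camera has in their place "tool_from_camera" (4x4, takes a point from camera to tool coordinates, whose origin is the TCP and whose axes are the flange's). Camera axes: x right, y up, looking along -z (the intrinsics and any distortion apply to the point x, -y, -z); pixel columns grow to the right and rows downward; lengths in m; the calibration is good to about 2 mm. A picture is of the moment at which its call begins: read the wrist's pose just before it. calibration takes no time and is no camera call.
- arm.finish_job(): hands the job in; it is judged then, once.
Trained networks look in the newest picture that a camera, given by its name, has taken for a name from the list of things; names that differ only in an ending like _2 or _b are one class to them, and where a whole thing is asked for, a point or a joint stands for the part that bears it (a point fixed in the world has none). Each returns a list of dicts, best first, with "p" (0 to 1); they miss things now and then, are a little off and sometimes report something else, mostly with a low value. They report only what shows in the picture. A call takes as long as a camera call. They do not tell look-alikes from the thing itself.
- arm.search_frame(thing, camera): "at" ([x, y, z] in m, in the coordinates of the camera as it stood for that picture, good to about 4 mm: the middle of the surface that is visible of it).
- arm.pinpoint(thing, camera): "at" ([x, y, z] in m, in the coordinates of the camera as it stood for that picture, good to about 4 mm: a listed point, or the origin of a listed thing).
The state is a dict: "t": time; "joint_pos": joint angles; "qd": joint speeds; "joint_efforts": joint torques, N m; "position": TCP position; "tcp_rot": TCP orientation; "force": force on the tool from outside, world axes, zero at the start; "wrist_torque": the same for the moment, N m; "finger_gap": finger opening in m; "gripper_force": force on a finger pad.
Only numpy, scipy, OpenCV 4.12 (cv2) and the standard library are available. Lean on these libraries where they do the work, as an engineer would, in place of code of your own. Each camera call takes 0.05 s, during which the arm holds its last target. There are 200 camera calls.

## Working session

There is one attempt and no reset: what is moved stays moved. The work goes in short steps, Python scripts to look and compute and a tool call to move; the robot and the scene stay as the last step left them, time stands still between calls to the robot, and variables do not carry over. Pictures are saved under pics/ and viewed, at most 10 in all, crops included, and the job is handed in when it is done.

Besides the shell and the picture viewer there is one more tool, called after ">>>" as name(argument=value, ...) on one line, values as JSON. send_rows: Moves the arm, as the interface text tells. Its arguments: {"type":"object","properties":{"rows":{"type":"array","items":{"type":"number"}},"squeeze":{"type":"number"}},"required":["rows"]}

```bash
mkdir -p pics; cat > h.py <<'E'
import numpy as np, cv2
from station import arm
def w(cam,p):
    V=np.array(arm.calibration(cam)["view"]); return (np.linalg.inv(V)@np.r_[p,1])[:3]
def px(cam,P):
    c=arm.calibration(cam); p=np.array(c["view"])@np.r_[P,1]
    return c["fx"]*p[0]/-p[2]+c["cx"], c["fy"]*p[1]/p[2]+c["cy"]
E
python3 - <<'E'
from h import *
for c in("top","side"):
    im=arm.capture(c); cv2.imwrite(f"pics/{c}0.png",im[:,:,::-1])
    for t in("plate_feeder","plate_feeder_top","lane","channel","post","disc_feeder"):
        for d in arm.pinpoint(t,c)[:3]:
            P=w(c,d["at"]); print(c,t,round(d["p"],2),P.round(3),np.round(px(c,P)))
s=arm.observe();print(s["t"],s["position"],s["tcp_rot"],s["force"],arm.grip_depth)
E
```

```text
top plate_feeder 0.59 [0.526 0.18  0.002] [260. 256.]
top plate_feeder_top 0.58 [0.467 0.19  0.124] [246. 278.]
top plate_feeder_top 0.5 [ 0.767  0.051 -0.   ] [314. 159.]
top lane 0.81 [0.579 0.176 0.003] [262. 233.]
top channel 0.97 [ 0.721  0.197 -0.003] [255. 177.]
top channel 0.9 [0.568 0.084 0.005] [300. 238.]
top channel 0.59 [ 0.376  0.101 -0.002] [292. 318.]
top post 0.48 [0.594 0.266 0.003] [225. 228.]
top disc_feeder 0.9 [ 0.513 -0.179  0.004] [410. 260.]
side plate_feeder 0.82 [0.525 0.178 0.002] [335. 325.]
side plate_feeder_top 0.81 [0.464 0.191 0.123] [368. 281.]
side lane 0.57 [0.575 0.176 0.006] [310. 318.]
side lane 0.43 [ 0.567 -0.234  0.002] [362. 224.]
side channel 0.97 [0.38  0.1   0.007] [418. 312.]
side channel 0.73 [0.589 0.269 0.004] [285. 350.]
side channel 0.69 [ 0.721  0.191 -0.   ] [237. 311.]
side post 0.72 [0.589 0.271 0.002] [284. 352.]
side disc_feeder 0.92 [ 0.517 -0.175  0.003] [376. 237.]
0.7 [ 0.23338975 -0.68640808  0.23129398] [ 3.09944098e+00  5.12615739e-01 -1.06104624e-04] [-0.49874573 -0.009782   -0.04189315] 0.0187
```

View pics/top0.png

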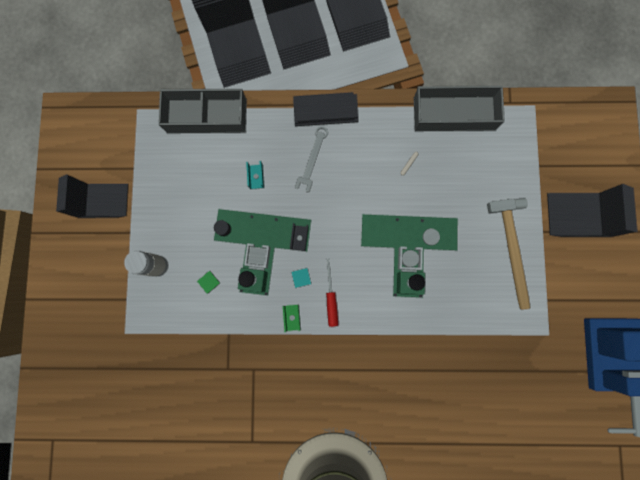

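View pics/side0.png

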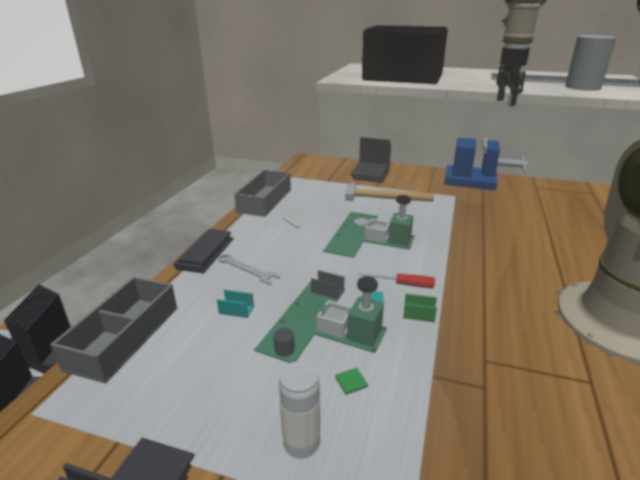

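The top view shows the square-plate feeder on the left: magazine at (257,256), knob at (246,279). The dark channel is at (300,238) on its −y side, and the post is at (222,228). The side view agrees. The green and turquoise U's are decoys. Feeder yaw is about −7°.

>>> send_rows(rows=[0, 35, 50, 0, 0, 0, 8, 0, 35, 50, 0, 0, 0, 8, 0, 35, 50, 0, 0, 0, 8, 0, 35, 50, 0, 0, 0, 8, 0, 35, 50, 0, 0, 0, 8, 0, 35, 50, 0, 0, 0, 8, 0, 35, 50, 0, 0, 0, 8, 0, 35, 50, 0, 0, 0, 8])

```text
t: 1.7
position: [0.5144, -0.2849, 0.2316]
tcp_rot: [2.352, 2.082, 0.0]
force: [0.9, -0.6, -0.3]
finger_gap: -0.0005
gripper_force: 0.0
```

>>> send_rows(rows=[0, -5, 60, 0, 0, 0, 0, 0, -5, 60, 0, 0, 0, 0, 0, -5, 60, 0, 0, 0, 0, 0, -5, 60, 0, 0, 0, 0, 0, -5, 60, 0, 0, 0, 0, 0, -5, 60, 0, 0, 0, 0, 0, -5, 60, 0, 0, 0, 0, 0, -5, 55, 0, 0, 0, 0])

```text
t: 2.7
position: [0.4732, 0.1908, 0.2316]
tcp_rot: [2.356, 2.077, 0.001]
force: [0.2, -0.6, 0.9]
finger_gap: -0.0001
gripper_force: 0.0
```

```bash
cat >> h.py <<'E'
from scipy.spatial.transform import Rotation as R
def ww(s,p):
    T=np.array(arm.calibration("wrist")["tool_from_camera"]); q=(T@np.r_[p,1])[:3]
    return R.from_rotvec(s["tcp_rot"]).apply(q)+s["position"]
E
python3 - <<'E'
from h import *
s=arm.observe(); im=arm.capture("wrist"); cv2.imwrite("pics/w1.png",im[:,:,::-1])
for t in("plate_feeder","plate_feeder_top","lane","channel","post","plate0","plate2"):
    for d in arm.pinpoint(t,"wrist")[:2]: print(t,round(d["p"],2),ww(s,d["at"]).round(4))
print(s["t"],s["position"],s["tcp_rot"],s["force"])
print(np.array(arm.calibration("wrist")["tool_from_camera"]).round(3))
E
```

```text
plate_feeder_top 0.86 [0.4651 0.1859 0.1205]
lane 0.97 [0.5783 0.1679 0.0029]
channel 0.96 [0.5646 0.0828 0.0034]
channel 0.7 [0.7193 0.191  0.0009]
post 0.67 [0.5934 0.2674 0.0037]
plate0 0.89 [0.4603 0.299  0.0011]
plate0 0.81 [ 0.4715  0.0798 -0.0017]
plate2 0.89 [0.4603 0.299  0.0011]
plate2 0.81 [ 0.4715  0.0798 -0.0017]
2.7 [0.47322186 0.19075534 0.23163496] [2.35623985e+00 2.07731748e+00 1.40018827e-03] [ 0.22821031 -0.60091904  0.87224705]
[[ 0.001  0.956  0.295  0.075]
 [ 1.    -0.001 -0.    -0.   ]
 [ 0.     0.295 -0.956 -0.143]
 [ 0.     0.     0.     1.   ]]
```

View pics/w1.png

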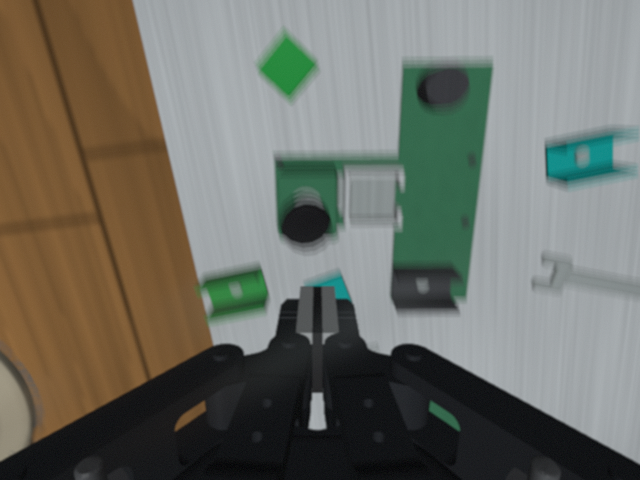

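>>> send_rows(rows=[0, -4, -1, -40, 0, 0, 0, 0, -4, -1, -40, 0, 0, 0, 0, 0, -1, -24, 0, 0, 0, 0, 0, 0, -12, 0, 0, 0, 0, 0, 0, -10, 0, 0, 0, 0, 0, 0, -10, 0, 0, 0, 0, 0, 0, -7, 0, 0, 0, 0, 0, 0, 0, 0, 0, 0])

```text
t: 4.1
position: [0.465, 0.1838, 0.0885]
tcp_rot: [2.358, 2.074, -0.004]
force: [-4.0, -2.9, 5.1]
finger_gap: 0.0004
gripper_force: 2.8
```

>>> send_rows(rows=[0, 0, 0, -4, 0, 0, 0, 0, 0, 0, -3, 0, 0, 0, 0, 0, 0, -2, 0, 0, 0, 0, 0, 0, 0, 0, 0, 0])

```text
t: 4.6
position: [0.4651, 0.1838, 0.0801]
tcp_rot: [2.358, 2.074, -0.003]
force: [-4.3, -3.5, 9.1]
finger_gap: 0.0
gripper_force: 4.7
```

```bash
python3 - <<'E'
from h import *
a=cv2.resize(arm.capture("side")[230:400,220:460],(800,567)); cv2.imwrite("pics/s2.png",a[:,:,::-1])
s=arm.observe();print(s["t"],s["position"],s["force"])
E
```

```text
4.65 [0.46506929 0.18383056 0.08008791] [-4.16099917 -3.14086485  8.70696465]
```

View pics/s2.png

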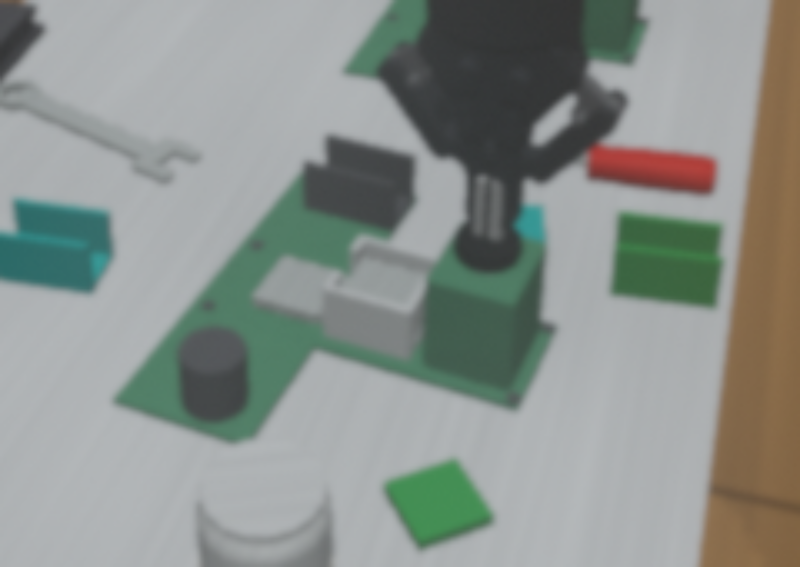

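The plate is coming out of the gate (crop 295,285), and the knob is nearly down. I'll press on until the hard stop shows in the force.

>>> send_rows(rows=[0, 0, 0, -1, 0, 0, 0, 0, 0, 0, -1, 0, 0, 0, 0, 0, 0, 0, 0, 0, 0])

```text
t: 5.03
position: [0.4652, 0.1838, 0.0798]
tcp_rot: [2.357, 2.073, -0.001]
force: [-8.9, -4.3, 37.8]
finger_gap: -0.0003
gripper_force: 18.5
```

Hard stop reached at z = 0.080 with 38 N. Releasing and rising.

>>> send_rows(rows=[0, 0, 0, 5, 0, 0, 0, 0, 0, 0, 10, 0, 0, 0, 0, 0, 0, 15, 0, 0, 0, 0, 0, 0, 20, 0, 0, 0, 0, 0, 0, 40, 0, 0, 0, 0, 0, 0, 40, 0, 0, 0, 0, 0, 0, 20, 0, 0, 0, 0, 0, 0, 0, 0, 0, 0])

```text
t: 6.02
position: [0.4664, 0.1859, 0.2294]
tcp_rot: [2.357, 2.076, 0.006]
force: [-0.5, -0.9, 0.3]
finger_gap: -0.0001
gripper_force: 0.0
```

```bash
python3 - <<'E'
from h import *
s=arm.observe(); im=arm.capture("wrist"); cv2.imwrite("pics/w3.png",im[:,:,::-1])
for t in("plate_feeder","plate_feeder_top","lane","channel","post","plate0"):
    for d in arm.pinpoint(t,"wrist")[:3]: print(t,round(d["p"],2),ww(s,d["at"]).round(4))
print(s["t"],s["position"],s["tcp_rot"],s["force"])
c=arm.calibration("wrist");print({k:c[k] for k in c if k!="tool_from_camera"})
E
```

```text
plate_feeder_top 0.78 [0.468  0.1874 0.1176]
plate_feeder_top 0.46 [0.5676 0.0821 0.0031]
channel 0.89 [0.567  0.0829 0.0027]
channel 0.81 [0.7205 0.1886 0.0015]
channel 0.66 [ 0.3772  0.0977 -0.0007]
post 0.82 [0.5895 0.2665 0.0019]
plate0 0.87 [4.72e-01 7.69e-02 2.00e-04]
plate0 0.8 [0.5208 0.1809 0.0129]
plate0 0.79 [ 0.4585  0.3003 -0.002 ]
6.025 [0.46635014 0.18590073 0.22937854] [2.35653386 2.07562432 0.00596089] [-0.51016925 -0.88817074  0.33254742]
{'fx': 391.12842307263907, 'fy': 391.12842307263907, 'cx': 316.9476442479536, 'cy': 232.74939833435468}
```

View pics/w3.png

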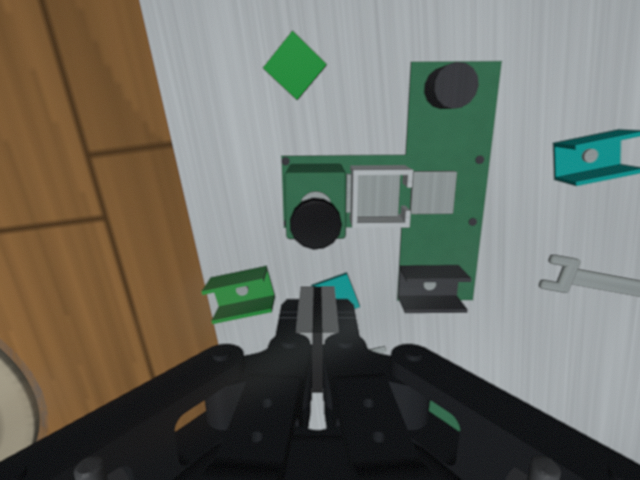

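The plate lies clear of the gate at (434,192), the knob is back up at (316,223), and the channel's lane-side edge runs at row ~266. Now I back-project these.

```bash
cat >> h.py <<'E'
def bp(s,u,v,z):
    c=arm.calibration("wrist"); d=[(u-c["cx"])/c["fx"],-(v-c["cy"])/c["fy"],-1]
    o=ww(s,[0,0,0]); r=ww(s,d)-o; return o+r*(z-o[2])/r[2]
def tp(s,P):
    c=arm.calibration("wrist"); T=np.linalg.inv(np.array(c["tool_from_camera"]))
    p=T@np.r_[R.from_rotvec(s["tcp_rot"]).inv().apply(np.array(P)-s["position"]),1]
    return c["fx"]*p[0]/-p[2]+c["cx"], c["fy"]*p[1]/p[2]+c["cy"]
E
python3 - <<'E'
from h import *
s=arm.observe()
for n,u,v,z in[("pl",413,171,.012),("pl",457,172,.012),("pl",452,214,.012),("chan near",400,265,.038),("chan far",468,265.5,.038),("deck+y back",412,62,.004),("deck+y front",501,62,.004),("deck -y front",473,300,.004),("post top",450,81,.038),("knob",317,224,.12)]: print(n,bp(s,u,v,z).round(4))
im=arm.capture("wrist"); a=cv2.resize(im[140:320,340:520],(600,600),interpolation=cv2.INTER_CUBIC); cv2.imwrite("pics/w4.png",a[:,:,::-1])
E
```

```text
pl [0.5543 0.1977 0.012 ]
pl [0.5941 0.1918 0.012 ]
pl [0.5886 0.1527 0.012 ]
chan near [0.5323 0.1183 0.038 ]
chan far [0.5936 0.1101 0.038 ]
deck+y back [0.5602 0.2901 0.004 ]
deck+y front [0.6361 0.2805 0.004 ]
deck -y front [0.6105 0.0557 0.004 ]
post top [0.5813 0.2696 0.038 ]
knob [0.4653 0.1892 0.12  ]
```

View pics/w4.png

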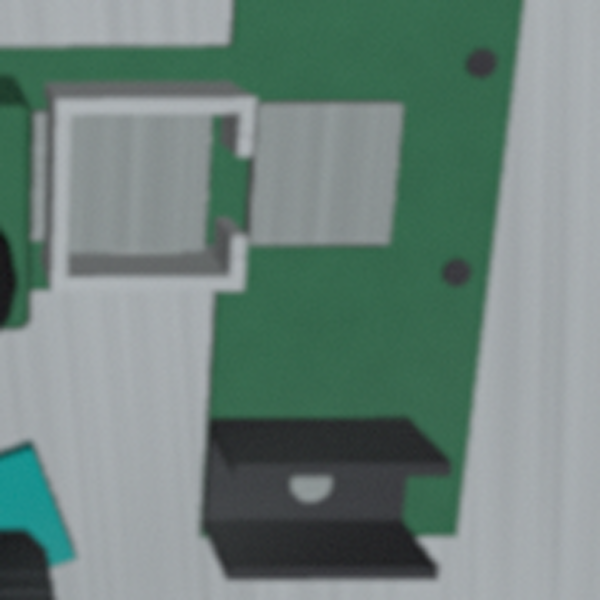

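The crop shows the channel's lane-side outer face, with its base from (212,418) to (408,418) and its top at row ~470. The plate's top corners are (403,102), (390,244) and (252,103).

```bash
python3 - <<'E'
from h import *
s=arm.observe()
f=lambda u,v,z:bp(s,340+u*.3-.35,140+v*.3-.35,z)[:2]
A,B=f(212,418,.004),f(408,418,.004)
p=[f(*q,.012) for q in((252,103),(403,102),(390,244),(250,244))]
e=B-A; print("chan",A,B,np.linalg.norm(e),np.degrees(np.arctan2(e[1],e[0])))
print("plate",np.round(p,4))
for a,b in((0,1),(2,1),(3,2)):
    d=p[b]-p[a];print(np.linalg.norm(d),np.degrees(np.arctan2(d[1],d[0])))
D=f(403,102,.012)
yaw=np.radians(-8);x=np.r_[np.cos(yaw),np.sin(yaw)];y=np.r_[-x[1],x[0]]
C=(p[1]+p[2])/2-20e-3*x; M=(A+B)/2
print("plate centre",C,"chan mid",M,"rel",(M-C)@x,(M-C)@y)
t=R.from_rotvec(s["tcp_rot"]).as_matrix()[:,1];print("tool y",np.degrees(np.arctan2(t[1],t[0])))
E
```

```text
chan [0.54162973 0.10332646] [0.60009043 0.09600998] 0.05891676026625214 -7.133596398401289
plate [[0.5566 0.1979]
 [0.5975 0.193 ]
 [0.5932 0.1533]
 [0.554  0.1582]]
0.041209641225649504 -6.773683626650602
0.03996947064999343 83.78626867650247
0.0394912602693165 -7.144394867807969
plate centre [0.57550939 0.17591224] chan mid [0.57086008 0.09966822] rel 0.006007048825040946 -0.07614907067601934
tool y -7.201139067286002
```

>>> send_rows(rows=[0, 38, 11, -20, 0, 0, 0, 0, 38, 11, -20, 0, 0, 0, 0, 38, 11, -20, 0, 0, 0, 0, 0, 0, -45, 0, 0, 0, 0, 0, 0, -45, 0, 0, 0, 0, 0, 0, -40, 0, 0, 0, 0, 0, 0, -15, 0, 0, 0, 0, 0, 0, 0, 0, 0, 0])

```text
t: 7.42
position: [0.579, 0.2187, 0.0216]
tcp_rot: [-2.356, -2.077, 0.002]
force: [-0.1, -0.4, 1.1]
finger_gap: 0.0001
gripper_force: 0.0
```

```bash
python3 - <<'E'
from h import *
s=arm.observe();print(s["t"],s["position"],s["tcp_rot"],s["force"])
im=arm.capture("wrist"); cv2.imwrite("pics/w5.png",im[:,:,::-1])
for P in([.5755,.1756,.012],[.581,.2183,.0075]):print(tp(s,P))
E
```

```text
7.425 [0.57899749 0.21870226 0.02162207] [-2.35607732 -2.07734414  0.00249389] [-0.14768721 -0.41039229  1.10944376]
(np.float64(321.2826866768768), np.float64(379.52854575501067))
(np.float64(321.82324421337717), np.float64(290.0418388025573))
```

View pics/w5.png

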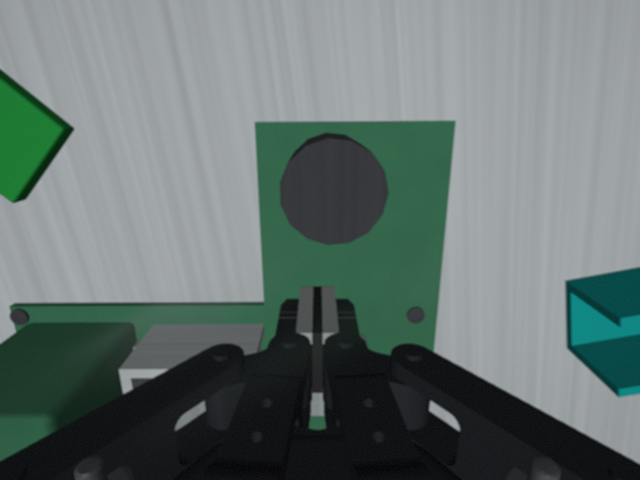

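>>> send_rows(rows=[0, 1, 0, -8, 0, 0, 0, 0, 1, 0, -6, 0, 0, 0, 0, -1, -6, 0, 0, 0, 0, 0, -0.3, -3, 0, 0, 0, 0, 0, -0.2, -4, 0, 0, 0, 0, 0, -0.2, -5, 0, 0, 0, 0, 0, -0.2, -6, 0, 0, 0, 0, 0, -0.2, -6, 0, 0, 0, 0])

```text
t: 8.48
position: [0.5794, 0.1884, 0.0084]
tcp_rot: [-2.357, -2.077, -0.001]
force: [-0.6, 1.8, 0.8]
finger_gap: 0.0001
gripper_force: 0.7
```

>>> send_rows(rows=[0, -0.2, -6, 0, 0, 0, 0, 0, -0.2, -6, 0, 0, 0, 0, 0, -0.2, -6, 0, 0, 0, 0, 0, -0.2, -5, 0, 0, 0, 0, 0, -0.1, -3, 0, 0, 0, 0, 0, 0, 0, 0, 0, 0, 0])

```text
t: 9.22
position: [0.5783, 0.162, 0.0082]
tcp_rot: [2.357, 2.077, -0.001]
force: [0.7, 0.3, -0.6]
finger_gap: -0.0002
gripper_force: 0.0
```

```bash
python3 - <<'E'
from h import *
s=arm.observe();print(s["t"],s["position"],s["force"])
for c in("top","side"):
    im=arm.capture(c)
    for t in("plate0","channel"):
        for d in arm.pinpoint(t,c)[:4]: print(c,t,round(d["p"],2),w(c,d["at"]).round(4))
a=cv2.resize(im[260:380,240:400],(800,600),interpolation=cv2.INTER_CUBIC); cv2.imwrite("pics/s6.png",a[:,:,::-1])
E
```

```text
9.225 [0.5782738  0.16200762 0.00818153] [ 0.71910058  0.29763316 -0.61519099]
top channel 0.75 [ 0.7207  0.1955 -0.0041]
side plate0 0.9 [ 0.4609  0.3019 -0.0009]
side plate0 0.61 [0.5728 0.1305 0.001 ]
side plate0 0.4 [0.472  0.0773 0.0017]
side channel 0.83 [0.7221 0.1928 0.0026]
side channel 0.77 [0.565  0.086  0.0055]
side channel 0.59 [0.3758 0.0991 0.0026]
```

View pics/s6.png

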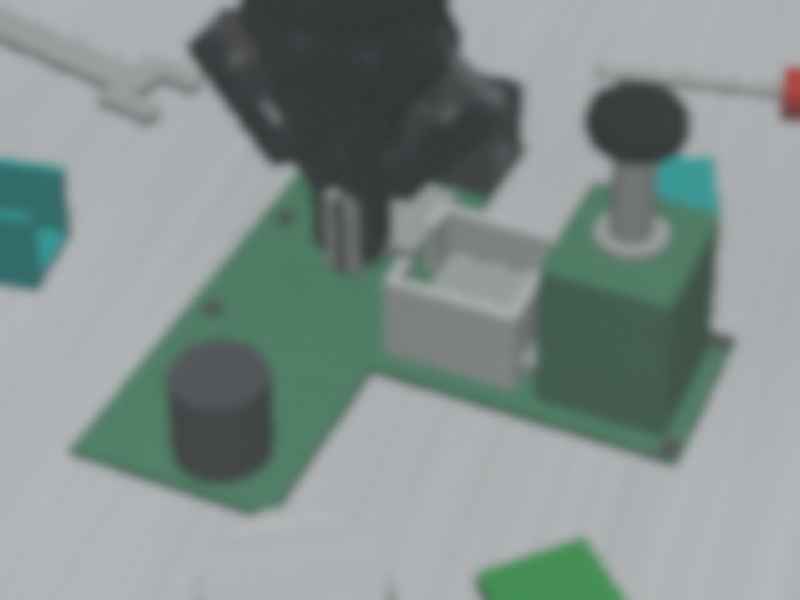

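Plate moves ahead of the fingers, with about 11 mm to go (network and geometry agree). I'll go on gently until the force rises.

>>> send_rows(rows=[0, -0.3, -3, 0, 0, 0, 0, 0, -0.3, -3, 0, 0, 0, 0, 0, -0.2, -2, 0, 0, 0, 0, 0, -0.2, -1.5, 0, 0, 0, 0, 0, 0, 0, 0, 0, 0, 0])

```text
t: 10.15
position: [0.5774, 0.1528, 0.0083]
tcp_rot: [2.357, 2.077, -0.0]
force: [0.9, 0.2, 0.0]
finger_gap: -0.0003
gripper_force: 0.0
```

>>> send_rows(rows=[0, 0, -1, 0, 0, 0, 0, 0, 0, -1, 0, 0, 0, 0, 0, 0, 0, 0, 0, 0, 0])

```text
t: 10.52
position: [0.5774, 0.1513, 0.0083]
tcp_rot: [-2.357, -2.077, -0.0]
force: [0.1, 0.6, -0.5]
finger_gap: -0.0001
gripper_force: 0.5
```

>>> send_rows(rows=[0, 0, -1, 0, 0, 0, 0, 0, 0, -1, 0, 0, 0, 0, 0, 0, 0, 0, 0, 0, 0])

```text
t: 10.9
position: [0.5773, 0.1509, 0.0084]
tcp_rot: [-2.354, -2.078, -0.003]
force: [-1.4, 6.6, 0.4]
finger_gap: -0.0001
gripper_force: 3.0
```

Contact with the channel (6.6 N). One more small push to seat it, then back off, rise and look.

>>> send_rows(rows=[0, 0, -1, 0, 0, 0, 0, 0, 0, 0, 0, 0, 0, 0, 0, 0.5, 4, 0, 0, 0, 0, 0, 1, 8, 0, 0, 0, 0, 0, 0, 5, 30, 0, 0, 0, 0, 0, 10, 45, 0, 0, 0, 0, 0, 20, 50, 0, 0, 0, 0, 0, 20, 50, 0, 0, 0])

```text
t: 11.9
position: [0.5788, 0.2153, 0.1849]
tcp_rot: [2.358, 2.076, -0.001]
force: [1.1, 0.6, -0.5]
finger_gap: 0.0001
gripper_force: 0.0
```

```bash
python3 - <<'E'
from h import *
s=arm.observe();print(s["t"],s["position"],s["force"])
im=arm.capture("wrist")
u,v=map(int,tp(s,[.572,.11,.01])); print(u,v)
u0=min(max(u-100,0),440);v0=min(max(v-75,0),330);print(u0,v0)
a=cv2.resize(im[v0:v0+150,u0:u0+200],(800,600),interpolation=cv2.INTER_CUBIC); cv2.imwrite("pics/w7.png",a[:,:,::-1])
E
```

```text
11.9 [0.57878919 0.2152541  0.18486672] [ 1.12091157  0.64123059 -0.52471815]
324 318
224 243
```

View pics/w7.png

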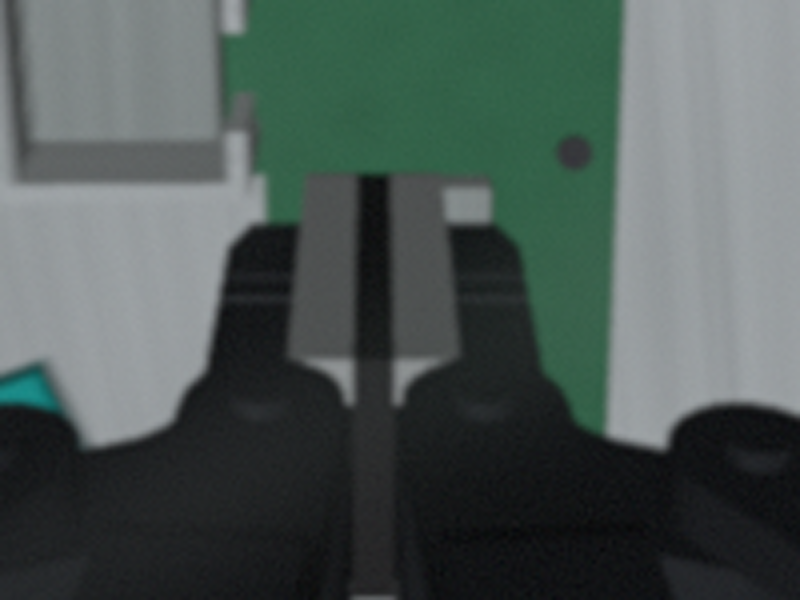

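The fingers hide the plate, with only its edge showing at (467,205). I'll move to the earlier viewpoint.

>>> send_rows(rows=[0, -10, 0, 45, 0, 0, 0, 0, -50, -10, 0, 0, 0, 0, 0, -50, -18, 0, 0, 0, 0, 0, 0, 0, 0, 0, 0, 0, 0, 0, 0, 0, 0, 0, 0])

```text
t: 12.58
position: [0.4697, 0.1872, 0.2286]
tcp_rot: [2.357, 2.076, 0.002]
force: [1.1, 0.4, -2.0]
finger_gap: 0.0002
gripper_force: 0.0
```

```bash
python3 - <<'E'
from h import *
import json
s=arm.observe();print(s["t"],s["position"],s["force"]); 
im=arm.capture("wrist"); cv2.imwrite("w8.png",im[:,:,::-1])
json.dump({k:list(s[k]) for k in("position","tcp_rot")},open("s8.json","w"))
u,v=map(int,tp(s,[.572,.12,.01]))
u0=min(max(u-80,0),480);v0=min(max(v-60,0),360);print(u0,v0)
a=cv2.resize(im[v0:v0+120,u0:u0+160],(800,600),interpolation=cv2.INTER_CUBIC); cv2.imwrite("pics/w8.png",a[:,:,::-1])
E
```

```text
12.575 [0.46967486 0.18717974 0.22863395] [ 1.10207234  0.44173698 -1.98247802]
349 189
```

View pics/w8.png

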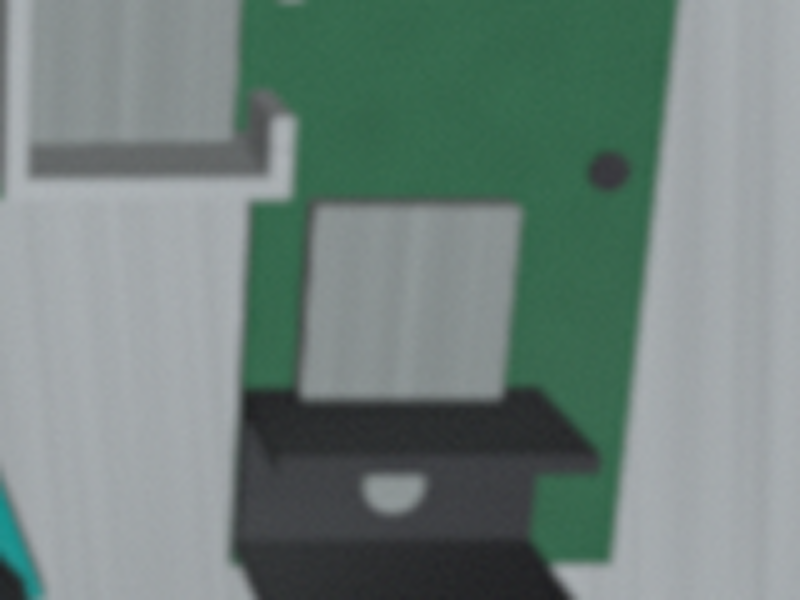

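The plate lies flat on the channel face (contact at row ~400). Its edge spans columns 298–504. The channel face at that height spans about 250–554, so the two centres agree within 1 mm. The stack is still in the magazine, and the robot is clear.

```bash
python3 -c "
from station import arm
print(arm.finish_job())"
```

```text
the job is handed in; nothing more can be done
None
```

The job is handed in: one plate was ejected with a single full press, and it now lies flat against the channel, centred to about 1 mm in the last wrist picture, with the robot clear of everything.

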